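Post a failed adapter through the reject-box flap

TASK

The black power adapter on the loading shelf has failed its test and belongs in the red reject box. Without lifting it, push it over the shelf with the fingertips and lengthwise through the box's hanging flap, until it has dropped down the chute inside. Then draw the fingers back so that the flap swings fully shut, and leave the heat sink on the shelf and the things on the bench where they are.

Things in the scene. Friction and masses are not known exactly. Their poses are not given: they have to be found in the camera images.
- adapter: black mains adapter, a rectangular brick 50 x 115 x 33 mm, 0.2 to 0.4 kg. Origin: centre of its underside; its y axis runs along the 115 mm length (either end may be the nose), z up. It starts lying on the loading shelf, left of the lane before the flap, up to about 25 degrees askew. Friction on the shelf is about 0.5 to 0.7.
- reject_box: fixed red sheet-metal reject box, 124 mm wide (y = -42 to 82 mm) and 158 deep, with a bare-metal loading shelf in front. Origin on the bench (z = 0) straight below the middle of the inlet; x points from the shelf into the box, y to the left, z up. The shelf's top is at z = 110 mm and reaches from x = -180 to 0 (the inlet) and from y = -36 to 231, with an 8 mm high lip at its left end.
- shelf_front (a point): point on the shelf's front edge straight before the middle of the inlet, 180 mm from it, at the shelf's top; nothing stands up along this edge. The points have the axes of the reject box.
- fence (a point): point on the foot of the fence's inner face, halfway along it. The fence is 25 mm high and runs along the shelf's right side (y = -36 mm in the box's frame) from the front edge to the inlet, in one plane with the inlet's right side: an adapter pushed flat against it is square to the inlet and in line with it, 11 mm right of its middle.
- inlet (a point): middle of the inlet at the height of the shelf's top, in the plane of the flap. The inlet is 72 mm wide (36 to each side) and 64 mm high; at its left edge a lead-in plate 25 mm high flares outward to 47 mm from the middle, 20 mm before the flap; left of the inlet the box's front is closed, 72 mm high above the shelf.
- header_top (a point): top of the header above the middle of the inlet, 72 mm above the shelf: nothing of the box is higher. The header is 13 mm deep (1 mm before to 12 mm behind the plane of the inlet) and 8 mm thick. Upright fingers can push the adapter's rear end up to the header; fingers tilted forward by 10 to 40 degrees can follow it 5 to 20 mm past the flap.
- sill_edge (a point): middle of the inner edge of the sill, 35 mm past the inlet: up to here the shelf's surface goes on level, then a chute 56 degrees steep drops to the box's floor 6 mm above the bench. An adapter whose middle has been pushed some 12 mm past this edge (its rear end about 10 mm before the flap) tips over it and slides down by itself.
- flap (a joint): swing of the grey flap with the yellow lower edge that hangs in the inlet, in rad: 0 = hanging shut, growing as its lower edge swings inward (away from the robot) and up, at most 1.5. It is hinged along the top of the inlet, is 68 mm wide, 58 mm high and 3 mm thick, weighs 50 g, opens inward only and falls shut by its own weight in under a second.
- flap_edge (a point): middle of the flap's lower edge; it hangs 4 mm above the sill when shut
- heat_sink: black finned heat sink, 26 x 85 x 14 mm, lying on the left end of the loading shelf; origin at the centre of its underside, long along its y axis; stays there
- flux_tin: round white tin, diameter 49, 33 mm high, on the bench; stays where it is
- solvent_jar: white dispenser jar, diameter 55, 100 mm high, on the bench; stays where it is
- tape_amber: roll of amber tape lying on the bench, 60 x 69 x 20 mm; stays where it is
- circuit_board: green circuit board lying on the bench, 58 x 85 x 12 mm; stays where it is
- pliers: cutting pliers with red grips lying on the bench, 126 x 50 x 13 mm; stay where they are
- driver_red: red screwdriver lying on the bench, 189 x 25 x 30 mm; stays where it is

How it is judged (in metres and radians):
On the way, in this order (a step that is already met when the one before it is completed fails the run):
1. the adapter, lying on the shelf, has pushed its nose under the flap and swung it open (value of joint flap above 0.6 rad and x of adapter in the frame of reject_box between -0.05 and 0.06 m and z of adapter in the frame of reject_box above 0.09 m), for 0.05 s.
2. the adapter has gone over the sill into the box (x of adapter in the frame of reject_box above 0.055 m and z of adapter in the frame of reject_box below 0.085 m), for 0.1 s.
At the end, for the whole second after the job is handed in: the adapter lies still inside the red box, down the chute (its origin at least 25 mm lower than the shelf's top and 55 mm or more past the flap), and the flap hangs shut (within 0.06 rad) (all of step 2 and x of adapter in the frame of reject_box below 0.152 m and y of adapter in the frame of reject_box between -0.036 and 0.076 m and linear speed of adapter below 0.03 m/s and value of joint flap below 0.06 rad); the robot touches nothing.
It fails at once if the adapter is lifted (more than 10 mm off the shelf) (z of adapter in the frame of reject_box above 0.12 m).
It fails at once if the heat sink on the shelf is pushed about (more than 15 mm) (distance of heat_sink from where it was at the start of the episode above 0.015 m).
It fails at once if something on the bench is moved by more than 15 mm (distance of any of flux_tin, solvent_jar, tape_amber, circuit_board, pliers, driver_red from where it was at the start of the episode above 0.015 m).
It also fails if it takes over 48 s, if anything falls off the work surface, if the arm or the gripper's body presses on something with over 40 N, if the wrist force passes 120 N, or if a joint passes its speed limit or range.

ROBOT

A 7-joint arm with a two-finger parallel gripper is mounted at the origin on a cart in front of the work surface, level with it; the furniture and walls round the work are solid. World frame = base frame: x ahead of the robot, y to its left, z up, the work surface at z = 0. Lengths are in m, angles in degrees, forces in N, time in s.
With the tool pointing down it reaches from about 0.425 to 0.875 m from the base axis. Payload 4.7 kg.
Tool frame: the origin (TCP) lies on the centre line of the jaws, within the pads' length; the fingertips stand 14 mm ahead of it and the grasp point (between the pads) lies 5 mm behind it; z points along the fingers, y is the line along which they close (so a half turn about z gives the same grasp; the last joint's range is limited). The gripper opens to 87 mm and grips with 3 to 60 N. Pads are 19 mm wide; open, the fingers measure 117 mm over their backs; the gripper's body (75 mm by 190 mm) begins 51 mm behind the grasp point.
Start: joints at [-68.348, 18.392, -4.016, 83.108, 1.295, 78.541, -3.26], TCP at [0.231, 0.607, 0.237] pointing down, gripper open.
Joint ranges: [-163.93, 163.93], [-17.29, 119.83], [-79.2, 71.16], [3.27, 140.29], [-89.18, 269.18], [5.43, 117.66], [-154.24, 154.24]. Speed limits (degrees/s): [147.25, 147.25, 180, 180, 180, 180, 180].

INTERFACE

Orientations are given as [roll, pitch, yaw] about the fixed x, y, z axes, in that order (R = Rz(yaw) Ry(pitch) Rx(roll)).
In Python, from cell import env gives the robot as it stands.
- The arm moves only by the tool jog_arm, never from a script. Its argument "motion" is a list that holds one entry, the list of rows, each a list of 7 numbers: the shift along the tool's x, y, z in units of 0.1 m (1.0 is 0.1 m), then the turn, a rotation vector about the tool's x, y, z in units of 180 degrees (1.0 is 180 degrees), then the closure, from 0 (fully open) to 1 (shut). A call has 1 to 5 rows; each row is the pose to reach, as a shift and turn from the pose commanded when the call began, along the tool's axes at that moment, turning the shorter way round; what a row does not reach only later rows make up. A row lasts 1/10 s, in which the tool goes at most 50 mm and 8.59 degrees, less where a joint would pass 70% of its speed; a pose out of reach is approached as far as the arm can. A call with a number of a shift or a turn outside -1 to 1 is refused whole. A call with a gripper value outside its range is refused whole. The fingers move at their own pace and stop on an object; "grip_force" is the grip in N (left out, the last holds). Time passes only in rows, so rows that repeat a pose let the fingers close. It gives the time, the measured TCP pose, the force, the opening and the grip force at its end, in the units of the state.
- env.get_obs(): the state, without advancing time (a new reading comes with each control period).
- env.read_camera(name): name is "scene" or "top" or "wrist"; returns (picture, depth): 384x512x3 uint8, red, green, blue; 384x512 float32, m along the optical axis (not along the pixel's ray), 0 where there is no reading.
- env.camera_info(name): a dict with "camera_matrix" (3x3 intrinsics, pixels), "origin" and "orientation" of the camera in the world; the wrist camera has in their place "mount" (4x4, takes a point from camera to tool coordinates, whose origin is the TCP and whose axes are the flange's). Camera axes: x right, y down, z forward; pixel columns grow to the right and rows downward; lengths in m; the calibration is good to about 2 mm. A picture is of the moment at which its call begins: read the wrist's pose just before it. camera_info takes no time and is no camera call.
- env.sign_off(): hands the job in; it is judged then, once.
The state is a dict: "time_s": time; "qpos": joint angles; "joint_velocities": joint speeds; "effort": joint torques, N m; "tool_pos": TCP position; "tool_rot": TCP orientation; "force": force on the tool from outside, world axes, zero at the start; "wrist_torque": the same for the moment, N m; "grip_width": finger opening in m; "grasp_force": force on a finger pad.
Only numpy, scipy, OpenCV 4.12 (cv2) and the standard library are available. Lean on these libraries where they do the work, as an engineer would, in place of code of your own. Each camera call takes 0.05 s, during which the arm holds its last target. There are 200 camera calls.

## Working session

There is one attempt and no reset: what is moved stays moved. The work goes in short steps, Python scripts to look and compute and a tool call to move; the robot and the scene stay as the last step left them, time stands still between calls to the robot, and variables do not carry over. Pictures are saved under pics/ and viewed, at most 10 in all, crops included, and the job is handed in when it is done.

Besides the shell and the picture viewer there is one more tool, called after ">>>" as name(argument=value, ...), one argument or row to a line, values as JSON. jog_arm: Moves the arm, as the interface text tells. Shifts and turns lie within -1 to 1; 1 stands for 0.1 m of shift or 180 degrees of turn. Its arguments: {"type":"object","properties":{"motion":{"type":"array","items":{"type":"array","items":{"type":"array","items":{"type":"number"}}}},"grip_force":{"type":"number"}},"required":["motion"]}

```bash
mkdir -p pics; cat > h.py <<'E'
import numpy as np, cv2
from scipy.spatial.transform import Rotation as R
from cell import env
def cam(n):
    c=env.camera_info(n); return c
def save(n,f,img): cv2.imwrite('pics/'+f,cv2.cvtColor(img,cv2.COLOR_RGB2BGR))
def rot(o):
    o=np.array(o,float)
    return o if o.shape==(3,3) else (R.from_quat(o).as_matrix() if o.size==4 else R.from_euler('xyz',o,degrees=True).as_matrix())
def pts(n,d):
    c=cam(n);K=np.array(c['camera_matrix']);v,u=np.mgrid[:d.shape[0],:d.shape[1]]
    P=np.stack([(u-K[0,2])/K[0,0]*d,(v-K[1,2])/K[1,1]*d,d],-1)
    return P@rot(c['orientation']).T+np.array(c['origin'])
E
python3 - <<'E'
from h import *
print(env.get_obs())
for n in('scene','top'):
    print(cam(n)); i,d=env.read_camera(n); np.savez(n,i=i,d=d); save(n,n+'0.png',i)
print(cam('wrist'))
E
```

```text
{'time_s': 0.0, 'qpos': array([-68.34616654,  18.43907678,  -4.0150354 ,  83.17410534,
         1.29662583,  78.53889314,  -3.25928239]), 'joint_velocities': array([-0.05953627, -0.03810811,  0.01349957, -0.02273363,  0.05742994,
        0.04814604,  0.00376583]), 'effort': array([ 3.26587924e-04, -4.91282916e+01, -4.03997898e-01, -3.12536466e+01,
       -6.40934589e-02,  4.35192743e-02,  1.79311501e-04]), 'tool_pos': array([0.23118566, 0.60695274, 0.23546819]), 'tool_rot': array([-1.79893252e+02,  7.35943604e-03,  1.59156477e+02]), 'force': array([-0.08881934,  0.84456636,  0.36065461]), 'wrist_torque': array([ 0.0563592 , -0.02755625, -0.0790939 ]), 'grasp_force': 0.0, 'grip_width': 0.08689716218535723}
{'camera_matrix': array([[479.96162413,   0.        , 256.12716666],
       [  0.        , 479.96162413, 185.20885501],
       [  0.        ,   0.        ,   1.        ]]), 'origin': array([-0.30324014, -0.50650751,  1.0537928 ]), 'orientation': array([-1.31857046e+02, -1.25104901e-01, -5.35638359e+01])}
{'camera_matrix': array([[397.3142087 ,   0.        , 248.46458349],
       [  0.        , 397.3142087 , 195.94537821],
       [  0.        ,   0.        ,   1.        ]]), 'origin': array([0.19148217, 0.15164694, 1.14156607]), 'orientation': array([-160.46781781,   -0.16239438, -101.61306915])}
{'camera_matrix': array([[339.29560363,   0.        , 260.34376686],
       [  0.        , 339.29560363, 187.5533363 ],
       [  0.        ,   0.        ,   1.        ]]), 'mount': array([[-9.70101442e-04, -9.52129984e-01, -3.05691923e-01,
         8.58157945e-02],
       [ 9.99999116e-01, -1.20158059e-03,  5.69070719e-04,
         8.91032775e-05],
       [-9.09142776e-04, -3.05691101e-01,  9.52130308e-01,
        -1.48428130e-01],
       [ 0.00000000e+00,  0.00000000e+00,  0.00000000e+00,
         1.00000000e+00]])}
```

```bash
python3 -c "
import cv2,numpy as np
a=cv2.imread('pics/scene0.png');b=cv2.imread('pics/top0.png')
cv2.imwrite('pics/both.png',cv2.resize(np.vstack([a,b]),(800,1200))[:, :]) 
"
```

```text
(no output)
```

View pics/scene0.png

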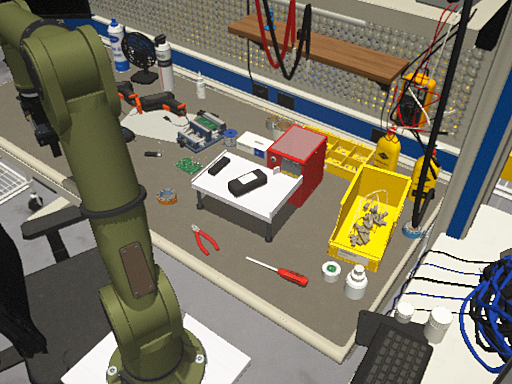

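View pics/top0.png

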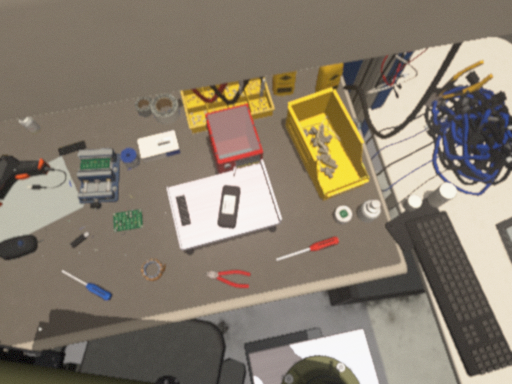

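The scene view shows the white shelf with the adapter (scene 248,182; top 229,205), the heat sink (top 182,210) and the red box behind the right part (top 235,135). The bench things lie clear of the shelf.

```bash
python3 - <<'E'
from h import *
for n in('top','scene'):
    z=np.load(n+'.npz');i,d=z['i'].astype(int),z['d'];P=pts(n,d)
    reg=(P[...,0]>.2)&(P[...,0]<1)&(P[...,1]>-.4)&(P[...,1]<.5)
    mx,mn=i.max(-1),i.min(-1)
    white=(mn>150)&(mx-mn<40)&(abs(P[...,2]-.11)<.012)&reg
    red=(i[...,0]>110)&(i[...,1]<80)&(i[...,2]<90)&(P[...,2]>.15)&reg
    dark=(mx<75)&reg&(P[...,2]>.11)&(P[...,2]<.16)
    for nm,m in(('white',white),('red',red),('dark',dark)):
        k,l,s,c=cv2.connectedComponentsWithStats(m.astype(np.uint8),connectivity=8)
        for j in range(1,k):
            if s[j,4]<60: continue
            q=P[l==j]
            r=cv2.minAreaRect((q[:,:2]*1000).astype(np.float32))
            print(n,nm,s[j],'zmed %.3f'%np.median(q[:,2]),'z5-95',np.percentile(q[:,2],[5,95]).round(3),np.round(r[0]),np.round(r[1]),round(r[2],1),'corn',cv2.boxPoints(r).round().astype(int).tolist())
E
```

```text
top white [ 167  163  113   87 5268] zmed 0.110 z5-95 [0.106 0.114] [542. 151.] [186. 272.] 4.2 corn [[440, 280], [460, 9], [645, 22], [625, 293]]
top red [207 120  56  48 326] zmed 0.180 z5-95 [0.156 0.184] [701.  85.] [136. 123.] 4.3 corn [[629, 142], [638, 19], [774, 29], [764, 152]]
top dark [351  84  32  54 202] zmed 0.131 z5-95 [0.112 0.143] [ 734. -314.] [210.  15.] 2.4 corn [[629, -311], [630, -326], [840, -317], [839, -302]]
scene white [ 191  150  108   72 2859] zmed 0.109 z5-95 [0.105 0.113] [541. 151.] [192. 280.] 4.5 corn [[435, 283], [457, 4], [648, 19], [626, 298]]
scene red [255   0  24  66 270] zmed 0.528 z5-95 [0.414 0.606] [807. 270.] [435.  73.] 36.5 corn [[610, 170], [653, 111], [1003, 371], [960, 429]]
scene red [281   0  15  60 305] zmed 0.568 z5-95 [0.476 0.626] [791. 198.] [407.  30.] 35.2 corn [[616, 93], [633, 68], [966, 303], [948, 328]]
scene red [267 133  60  39 392] zmed 0.179 z5-95 [0.154 0.183] [713.  82.] [165. 125.] 3.6 corn [[627, 140], [634, 15], [799, 25], [791, 150]]
scene dark [208 157  22  19 177] zmed 0.121 z5-95 [0.115 0.125] [542. 257.] [87. 27.] 4.1 corn [[498, 268], [500, 241], [587, 247], [585, 274]]
scene dark [228 169  39  28 439] zmed 0.138 z5-95 [0.12  0.144] [521. 131.] [ 51. 112.] 71.5 corn [[460, 125], [566, 90], [582, 138], [476, 173]]
scene dark [412 188  23  41 185] zmed 0.131 z5-95 [0.112 0.15 ] [ 718. -320.] [195.  14.] 5.3 corn [[621, -322], [622, -336], [816, -318], [815, -304]]
```

```bash
python3 -c "
import cv2
a=cv2.imread('pics/scene0.png')[115:245,180:340];b=cv2.imread('pics/top0.png')[90:255,155:295]
import numpy as np
a=cv2.resize(a,(480,390),interpolation=3);b=cv2.resize(b,(320,377),interpolation=3)
c=np.zeros((390,800,3),np.uint8);c[:,:480]=a;c[:377,480:]=b
cv2.imwrite('pics/crop.png',c)"
```

```text
(no output)
```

View pics/crop.png

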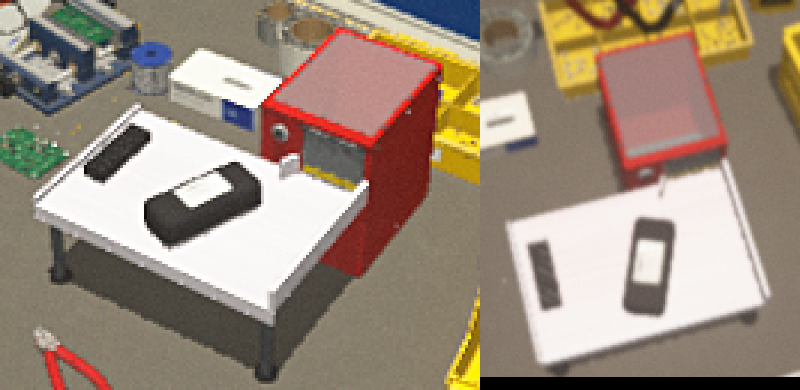

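Measured: the box frame's origin is at about (0.637, 0.0605), yaw 4.2°. The shelf is at z 0.110 and the adapter's top at 0.143, both as the text says. In the box frame the adapter is centred at (-110, 79) mm, skewed -22.5° with its nose to the right, and the heat sink is at (-80, 203) mm. I'll move above the gap between them.

>>> jog_arm(
  motion=[
    [[-0.33,-0.23,0,0,0,0,0.42],[-0.67,-0.45,0,0,0,0,0.42],[-1,-0.68,0,0,0,0,0.42]],
  ],
)

```text
time_s: 0.4
tool_pos: [0.3012, 0.5069, 0.2359]
tool_rot: [-179.9, 0.0, 159.2]
force: [0.6, -0.4, 0.1]
grip_width: 0.0702
grasp_force: 0.0
```

>>> jog_arm(
  motion=[
    [[-0.33,-0.23,0,0,0,0,0.42],[-0.67,-0.45,0,0,0,0,0.42],[-1,-0.68,0,0,0,0,0.42]],
  ],
)

```text
time_s: 0.7
tool_pos: [0.3706, 0.4075, 0.2362]
tool_rot: [-180.0, -0.0, 159.2]
force: [2.0, -0.2, 0.3]
grip_width: 0.0525
grasp_force: 0.0
```

>>> jog_arm(
  motion=[
    [[-0.33,-0.23,0,0,0,0,0.42],[-0.67,-0.45,0,0,0,0,0.42],[-1,-0.68,0,0,0,0,0.42]],
  ],
)

```text
time_s: 1.0
tool_pos: [0.4397, 0.3084, 0.2363]
tool_rot: [-180.0, -0.0, 159.2]
force: [-0.5, 0.3, -0.4]
grip_width: 0.0507
grasp_force: 0.0
```

>>> jog_arm(
  motion=[
    [[-0.33,-0.23,0,0,0,0,0.42],[-0.67,-0.45,0,0,0,0,0.42],[-1,-0.68,0,0,0,0,0.42],[-1,-0.68,0,0,0,0,0.42]],
  ],
)

```text
time_s: 1.4
tool_pos: [0.5116, 0.2038, 0.2364]
tool_rot: [-179.8, 0.2, 158.6]
force: [0.3, -0.2, 0.3]
grip_width: 0.0505
grasp_force: 0.0
```

>>> jog_arm(
  motion=[
    [[0,0,0,0,0,0.045,0.42],[0,0,0,0,0,0.09,0.42],[0,0,0,0,0,0.135,0.42],[0,0,0,0,0,0.18,0.42],[0,0,0,0,0,0.18,0.42]],
  ],
)

```text
time_s: 1.9
tool_pos: [0.5079, 0.2113, 0.2362]
tool_rot: [-180.0, -0.0, 126.8]
force: [0.2, -0.1, 0.8]
grip_width: 0.0507
grasp_force: 0.0
```

>>> jog_arm(
  motion=[
    [[0,0,0,0,0,0.045,0.42],[0,0,0,0,0,0.09,0.42],[0,0,0,0,0,0.135,0.42],[0,0,0,0,0,0.181,0.42],[0,0,0,0,0,0.181,0.42]],
  ],
)

```text
time_s: 2.4
tool_pos: [0.5081, 0.2111, 0.2363]
tool_rot: [-180.0, 0.0, 94.3]
force: [-0.2, -0.1, 0.3]
grip_width: 0.0503
grasp_force: 0.0
```

>>> jog_arm(
  motion=[
    [[-0.07,0.06,0.3,0,0,0,0.42],[-0.07,0.06,0.6,0,0,0,0.42],[-0.07,0.06,0.85,0,0,0,0.42],[-0.07,0.06,1.0,0,0,0,0.42],[-0.07,0.06,1.0,0,0,0,0.42]],
  ],
)

```text
time_s: 2.9
tool_pos: [0.5133, 0.2039, 0.1344]
tool_rot: [-179.8, 0.1, 94.4]
force: [0.2, -0.7, 0.5]
grip_width: 0.0505
grasp_force: 0.0
```

```bash
python3 - <<'E'
from h import *
i,d=env.read_camera('scene');save('scene','s1.png',cv2.resize(i[110:250,170:350],None,fx=4,fy=4,interpolation=3))
E
```

```text
(no output)
```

View pics/s1.png

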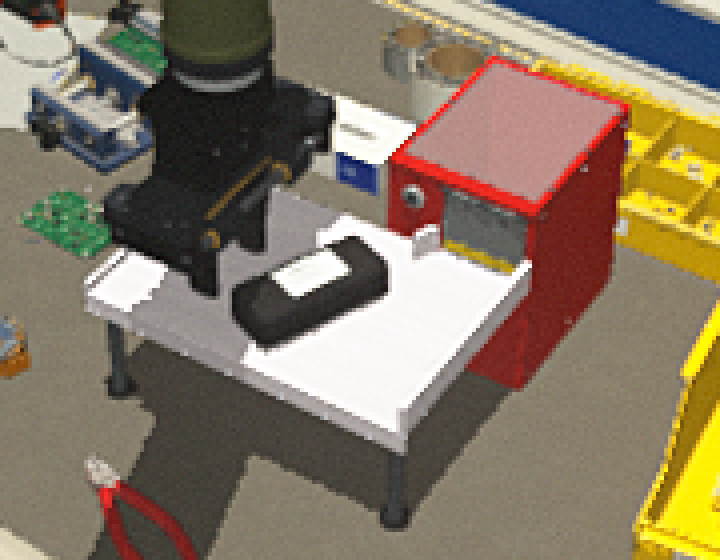

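The open fingers stand upright left of the adapter, at about (235,270) in the crop, clear of the heat sink. Next I'll push to the right.

>>> jog_arm(
  motion=[
    [[-0.12,0,0,0,0,0,0.42],[-0.24,0,0,0,0,0,0.42],[-0.36,0,0,0,0,0,0.42],[-0.48,0,0,0,0,0,0.42],[-0.58,0,0,0,0,0,0.42]],
  ],
)

```text
time_s: 3.45
tool_pos: [0.5195, 0.1453, 0.1372]
tool_rot: [179.9, -0.0, 94.1]
force: [-0.2, 0.7, 1.7]
grip_width: 0.0506
grasp_force: 1.0
```

>>> jog_arm(
  motion=[
    [[-0.1,0,0,0,0,0,0.42],[-0.2,0,0,0,0,0,0.42],[-0.3,0,0,0,0,0,0.42],[-0.4,0,0,0,0,0,0.42],[-0.4,0,0,0,0,0,0.42]],
  ],
)

```text
time_s: 3.95
tool_pos: [0.5221, 0.1042, 0.1365]
tool_rot: [-180.0, 0.1, 94.0]
force: [-0.5, 0.3, -0.4]
grip_width: 0.0506
grasp_force: 0.0
```

```bash
cat > look.py <<'E'
from h import *
import sys
f=sys.argv[1]
O=np.array([.637,.0605]);a=np.radians(4.2);B=np.array([[np.cos(a),np.sin(a)],[-np.sin(a),np.cos(a)]])
i,d=env.read_camera('scene');save('scene',f,cv2.resize(i[110:250,170:350],None,fx=4,fy=4,interpolation=3))
P=pts('scene',d);b=(P[...,:2]-O)@B.T
m=(i.max(-1)<80)&(P[...,2]>.133)&(P[...,2]<.15)&(b[...,0]>-.25)&(b[...,0]<.03)&(b[...,1]>-.06)&(b[...,1]<.17)
m=m.astype(np.uint8)
k,l,s,c=cv2.connectedComponentsWithStats(m)
j=1+s[1:,4].argmax();r=cv2.minAreaRect((b[l==j]*1000).astype(np.float32))
print('dark',s[j,4],np.round(r[0],1),np.round(r[1],1),round(r[2],1),cv2.boxPoints(r).round().tolist())
o=env.get_obs();print('tcp box',(B@(o['tool_pos'][:2]-O)*1000).round(1),o['tool_pos'].round(4),o['tool_rot'].round(1),o['force'].round(1))
E
python3 look.py s2.png
```

```text
dark 374 [-100.8   18. ] [ 63.4 119.4] 90.0 [[-160.0, -14.0], [-41.0, -14.0], [-41.0, 50.0], [-160.0, 50.0]]
tcp box [-111.5   52.8] [0.5219 0.105  0.1363] [-1.80e+02  1.00e-01  9.41e+01] [ 0.9 -0.   0.6]
```

View pics/s2.png

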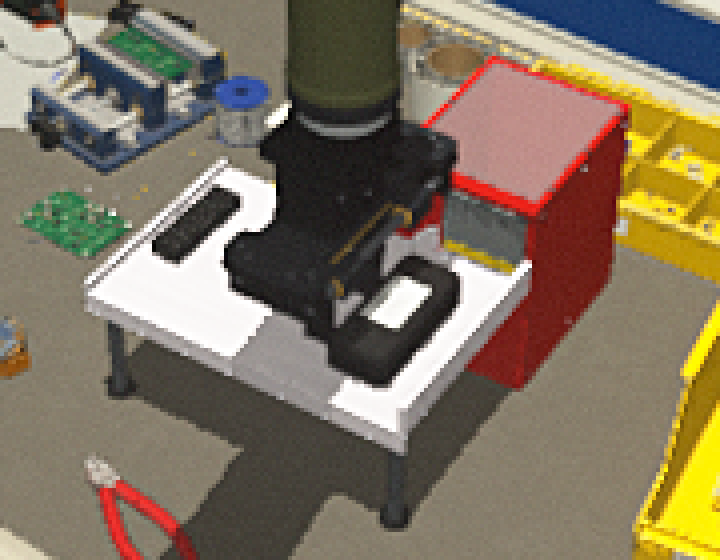

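The adapter is square along the two fingers (crop about 395,320), roughly 25 mm from the fence. I'll push on gently to the fence.

>>> jog_arm(
  motion=[
    [[-0.06,0,0,0,0,0,0.42],[-0.11,0,0,0,0,0,0.42],[-0.16,0,0,0,0,0,0.42],[-0.2,0,0,0,0,0,0.42],[-0.23,0,0,0,0,0,0.42]],
  ],
)

```text
time_s: 4.5
tool_pos: [0.5236, 0.0832, 0.1365]
tool_rot: [-180.0, 0.0, 94.2]
force: [-0.0, -0.1, 0.1]
grip_width: 0.0502
grasp_force: 0.5
```

>>> jog_arm(
  motion=[
    [[-0.02,0,0,0,0,0,0.42],[-0.04,0,0,0,0,0,0.42],[-0.06,0,0,0,0,0,0.42],[-0.06,0,0,0,0,0,0.42]],
  ],
)

```text
time_s: 4.9
tool_pos: [0.5241, 0.078, 0.1366]
tool_rot: [180.0, -0.0, 94.2]
force: [-0.2, 0.6, -0.1]
grip_width: 0.0505
grasp_force: 0.9
```

>>> jog_arm(
  motion=[
    [[-0.015,0,0,0,0,0,0.42],[-0.03,0,0,0,0,0,0.42],[-0.03,0,0,0,0,0,0.42]],
  ],
)

```text
time_s: 5.2
tool_pos: [0.5241, 0.0779, 0.1367]
tool_rot: [180.0, -0.2, 94.3]
force: [-0.6, 7.6, -0.9]
grip_width: 0.0506
grasp_force: 3.7
```

>>> jog_arm(
  motion=[
    [[-0.015,0,0,0,0,0,0.42],[-0.03,0,0,0,0,0,0.42],[-0.03,0,0,0,0,0,0.42]],
  ],
)

```text
time_s: 5.5
tool_pos: [0.5241, 0.0779, 0.1369]
tool_rot: [180.0, -0.5, 94.3]
force: [-0.9, 12.5, -0.6]
grip_width: 0.0502
grasp_force: 6.4
```

```bash
python3 look.py s3.png
```

```text
dark 337 [-102.1  -10.4] [113.9  55. ] 0.6 [[-159.0, 16.0], [-159.0, -38.0], [-45.0, -37.0], [-45.0, 18.0]]
tcp box [-111.3   25.6] [0.5241 0.0779 0.1369] [180.   -0.4  94.3] [-0.4 11.8  0.1]
```

The adapter lies flat on the fence, square, from x = -159 to -45 mm. I'll back off, lift, and go round behind it.

>>> jog_arm(
  motion=[
    [[0.1,0,0,0,0,0,0.42],[0.26,0,0,0,0,0,0.42],[0.26,0,-0.35,0,0,0,0.42],[0.26,0,-0.7,0,0,0,0.6],[0.26,0,-1.0,0,0,0,0.8]],
  ],
)

```text
time_s: 6.05
tool_pos: [0.523, 0.0967, 0.2383]
tool_rot: [179.9, 0.1, 94.1]
force: [0.2, -0.7, 0.9]
grip_width: 0.0413
grasp_force: 0.0
```

>>> jog_arm(
  motion=[
    [[-0.11,-0.15,0,0,0,-0.045,1],[-0.22,-0.3,0,0,0,-0.09,1],[-0.34,-0.45,0,0,0,-0.135,1],[-0.45,-0.6,0,0,0,-0.18,1],[-0.56,-0.76,0,0,0,-0.225,1]],
  ],
)

```text
time_s: 6.55
tool_pos: [0.4505, 0.0347, 0.2366]
tool_rot: [-180.0, 0.1, 135.0]
force: [-0.2, 0.5, 1.1]
grip_width: 0.0041
grasp_force: 0.0
```

>>> jog_arm(
  motion=[
    [[0,0,0,0,0,-0.045,1],[0,0,0,0,0,-0.09,1],[0,0,0,0,0,-0.135,1],[0,0,0,0,0,-0.18,1],[0,0,0,0,0,-0.225,1]],
  ],
)

```text
time_s: 7.05
tool_pos: [0.451, 0.0352, 0.2366]
tool_rot: [-179.9, 0.0, 175.5]
force: [0.5, 0.7, 0.1]
grip_width: 0.0005
grasp_force: 0.0
```

>>> jog_arm(
  motion=[
    [[0,0,0,0,0,-0.045,1],[0,0,0,0,0,-0.05,1],[0,0,0,0,0,-0.05,1]],
  ],
)

```text
time_s: 7.35
tool_pos: [0.451, 0.0358, 0.2366]
tool_rot: [-180.0, 0.0, -176.0]
force: [-0.7, 0.5, 0.1]
grip_width: 0.0006
grasp_force: 0.0
```

```bash
python3 look.py s4.png
```

```text
dark 278 [-101.9  -14. ] [ 48.3 113.8] 88.3 [[-159.0, -36.0], [-46.0, -40.0], [-44.0, 9.0], [-158.0, 12.0]]
tcp box [-187.3  -10.9] [0.451  0.0359 0.2366] [-180.    0. -176.] [ 0.8 -0.9 -0.2]
```

>>> jog_arm(
  motion=[
    [[0,0,0.3,0,0,0,1],[0,0,0.6,0,0,0,1],[0,0,0.85,0,0,0,1],[0,0,1.0,0,0,0,1],[0,0,1.0,0,0,0,1]],
  ],
)

```text
time_s: 7.9
tool_pos: [0.4492, 0.0357, 0.1345]
tool_rot: [-179.9, -0.2, -175.9]
force: [-0.3, 0.5, -0.2]
grip_width: 0.0003
grasp_force: 0.0
```

>>> jog_arm(
  motion=[
    [[-0.1,0,0,0,0,0,1],[-0.2,0,0,0,0,0,1],[-0.3,0,0,0,0,0,1],[-0.4,0,0,0,0,0,1],[-0.5,0,0,0,0,0,1]],
  ],
)

```text
time_s: 8.4
tool_pos: [0.5019, 0.0401, 0.1369]
tool_rot: [-180.0, 0.0, -175.8]
force: [-1.7, 0.6, 1.4]
grip_width: 0.0007
grasp_force: 1.1
```

```bash
python3 look.py s5.png
```

```text
dark 81 [-129.4  -21.8] [21.2 48.4] 61.9 [[-156.0, -20.0], [-113.0, -43.0], [-103.0, -24.0], [-146.0, -1.0]]
tcp box [-134.6  -10.4] [0.5036 0.0402 0.1369] [-1.800e+02  1.000e-01 -1.758e+02] [ 2.2  0.7 -0.2]
```

View pics/s5.png

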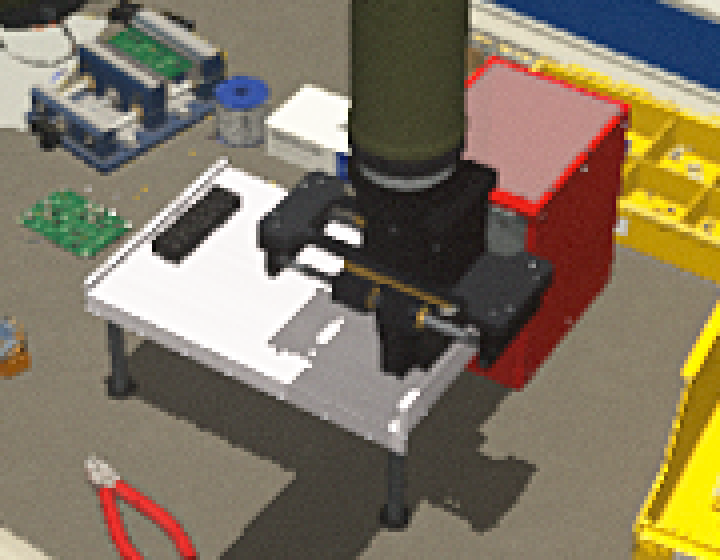

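The closed fingers push the rear end centrally (crop about 400,340), and the adapter is just before the flap. I'll keep pushing.

>>> jog_arm(
  motion=[
    [[-0.1,0,0,0,0,0,1],[-0.2,0,0,0,0,0,1],[-0.3,0,0,0,0,0,1],[-0.4,0,0,0,0,0,1],[-0.5,0,0,0,0,0,1]],
  ],
)

```text
time_s: 8.95
tool_pos: [0.5514, 0.0436, 0.1364]
tool_rot: [-180.0, -0.0, -175.8]
force: [-1.8, -0.0, 1.2]
grip_width: 0.0001
grasp_force: 1.1
```

>>> jog_arm(
  motion=[
    [[-0.1,0,0,0,0,0,1],[-0.2,0,0,0,0,0,1],[-0.3,0,0,0,0,0,1],[-0.4,0,0,0,0,0,1],[-0.4,0,0,0,0,0,1]],
  ],
)

```text
time_s: 9.45
tool_pos: [0.5924, 0.0466, 0.1367]
tool_rot: [-180.0, 0.1, -175.8]
force: [0.7, 0.1, -0.3]
grip_width: 0.0003
grasp_force: 0.0
```

```bash
python3 look.py s6.png
```

```text
dark 80 [-34.6 -22.3] [23.  51.9] 71.7 [[-63.0, -25.0], [-14.0, -41.0], [-6.0, -20.0], [-56.0, -3.0]]
tcp box [-46.3 -10.7] [0.5916 0.0464 0.1367] [-1.800e+02  1.000e-01 -1.758e+02] [ 0.6 -1.5 -0.1]
```

View pics/s6.png

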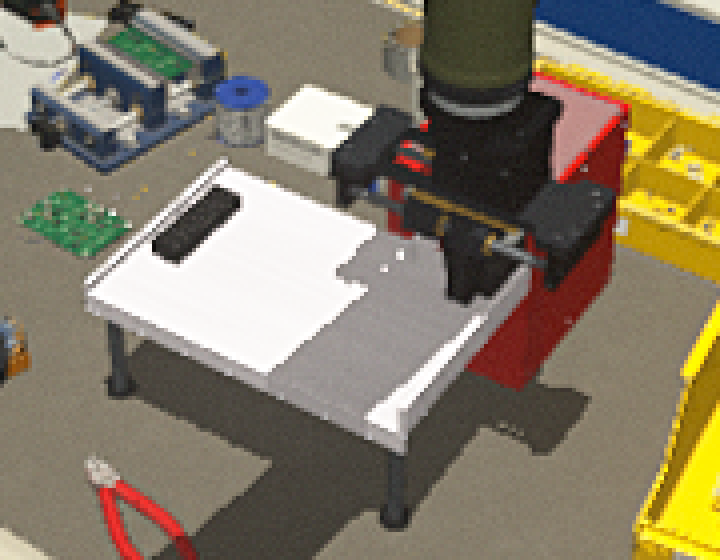

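It is entering, with the fingers about 37 mm before the flap. I'll push on to the header.

>>> jog_arm(
  motion=[
    [[-0.08,0,0,0,0,0,1],[-0.16,0,0,0,0,0,1],[-0.23,0,0,0,0,0,1],[-0.29,0,0,0,0,0,1],[-0.29,0,0,0,0,0,1]],
  ],
)

```text
time_s: 10.0
tool_pos: [0.6208, 0.0487, 0.1366]
tool_rot: [-180.0, 0.1, -175.8]
force: [-0.1, -0.0, 0.2]
grip_width: 0.0004
grasp_force: 0.0
```

>>> jog_arm(
  motion=[
    [[-0.03,0,0,0,0,0,1],[-0.04,0,0,0,0,0,1],[-0.04,0,0,0,0,0,1]],
  ],
)

```text
time_s: 10.3
tool_pos: [0.6237, 0.0489, 0.1366]
tool_rot: [180.0, 0.0, -175.8]
force: [0.6, -0.8, -0.1]
grip_width: 0.0004
grasp_force: 0.0
```

>>> jog_arm(
  motion=[
    [[0.2,0,0,0,0,0,1],[0.4,0,0,0,0,0,1],[0.6,0,0,0,0,0,1],[0.8,0,0,0,0,0,1],[1.0,0,0,0,0,0,1]],
  ],
)

```text
time_s: 10.8
tool_pos: [0.5229, 0.0416, 0.1366]
tool_rot: [180.0, 0.0, -175.8]
force: [0.1, 0.6, -0.4]
grip_width: 0.0005
grasp_force: 0.0
```

```bash
python3 look.py s7.png
```

```text
dark 36 [-122.   -15.3] [14.  23.9] 41.3 [[-135.0, -11.0], [-119.0, -29.0], [-109.0, -20.0], [-125.0, -2.0]]
tcp box [-118.3  -10.7] [0.5198 0.0412 0.1362] [ 179.9   -0.2 -175.9] [-2.8 -1.  -0.1]
```

View pics/s7.png

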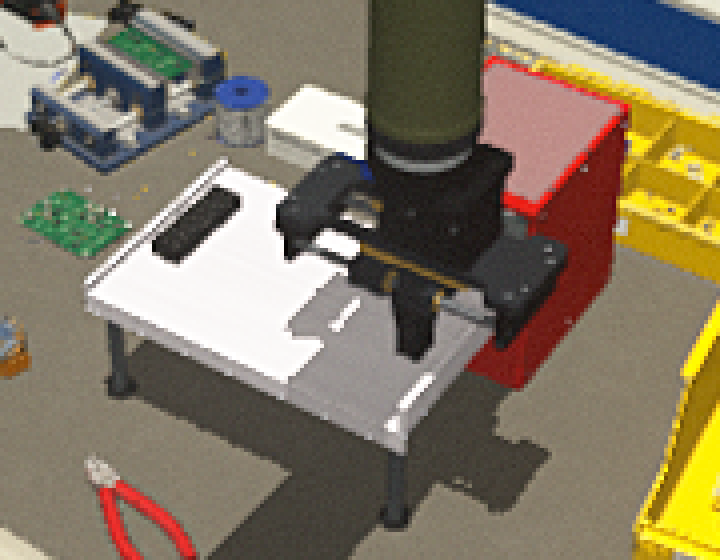

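The arm hides the inlet, so I'll raise it and move left to check.

>>> jog_arm(
  motion=[
    [[0,0,-0.4,0,0,0,1],[0,0,-0.8,0,0,0,1],[0,0.3,-1.0,0,0,0,1],[0,0.65,-1.0,0,0,0,1],[0,1.0,-1.0,0,0,0,1]],
  ],
)

```text
time_s: 11.35
tool_pos: [0.5172, 0.1425, 0.2381]
tool_rot: [179.9, 0.2, -175.9]
force: [0.2, 1.0, 0.4]
grip_width: 0.0003
grasp_force: 0.0
```

>>> jog_arm(
  motion=[
    [[0,0.4,0,0,0,0,1],[0,0.8,0,0,0,0,1],[0,1.0,0,0,0,0,1],[0,1.0,0,0,0,0,1]],
  ],
)

```text
time_s: 11.75
tool_pos: [0.5082, 0.2448, 0.2362]
tool_rot: [180.0, -0.0, -175.5]
force: [-0.1, -0.1, -0.5]
grip_width: 0.0004
grasp_force: 0.0
```

```bash
python3 look.py s8.png; python3 - <<'E'
from h import *
i,d=env.read_camera('top');t=cv2.resize(i[95:215,160:300],None,fx=4,fy=4,interpolation=3)
s=cv2.cvtColor(cv2.imread('pics/s8.png'),4)[0:420,300:560]
c=np.zeros((480,820,3),np.uint8);c[:,:560]=t;c[:420,560:820]=s
save('','s9.png',c[:,:800])
E
```

```text
dark 2 [-1.6 59.5] [3.1 0. ] 108.2 [[-1.0, 58.0], [-1.0, 58.0], [-2.0, 61.0], [-2.0, 61.0]]
tcp box [-114.3  190.2] [0.5091 0.2418 0.2363] [-179.9   -0.  -175.7] [-0.2 -1.4  0.5]
```

View pics/s9.png

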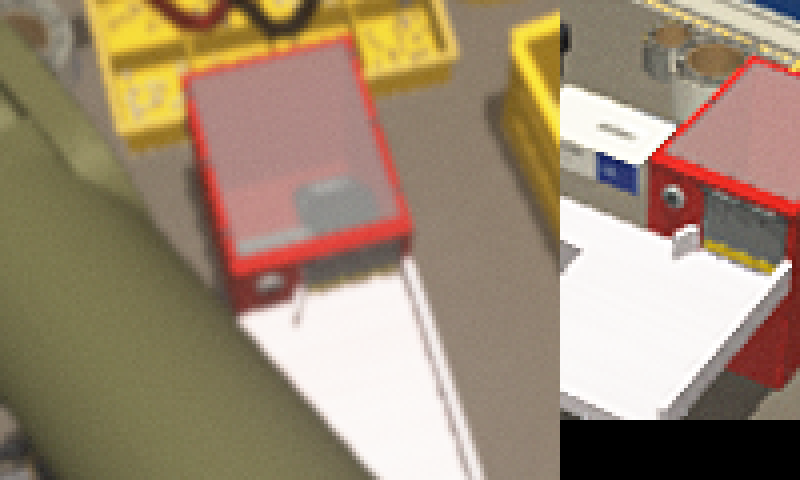

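Through the box's lid the adapter shows down the chute, at about (335,205), and the flap hangs shut with its yellow edge at (740,255). I'll check that it lies still, then hand in.

```bash
python3 - <<'E'
from h import *
f=lambda:env.read_camera('top')[0][110:165,205:265].astype(float)
a=f(); [f() for _ in range(8)]; b=f(); e=np.abs(cv2.GaussianBlur(a-b,(5,5),0)).max(); print(e)
if e<25: print(env.sign_off())
E
```

```text
4.734375
the job is handed in; nothing more can be done
None
```

The adapter went lengthwise through the flap and down the chute. In the last images the flap hung shut and the adapter lay still, so I handed the job in at about 12 s of the 48 s allowed; no verdict came back.

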